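Open the touch display's kickstand and hold the display upright for its battery

ROBOT

A 6-joint arm with a two-finger parallel gripper is mounted at the origin on the work surface. World frame = base frame: x ahead of the robot, y to its left, z up, the work surface at z = 0. Lengths are in m, angles in rad, forces in N, time in s.
With the tool pointing down it reaches from about 0.35 to 0.95 m from the base axis. Payload 17.4 kg.
Tool frame: the origin (TCP) lies at the very end of the fingers, on their centre line; the grasp point (between the pads) lies 19 mm behind it; z points along the fingers, x is the direction in which the jaws open and shut, and the axes are right-handed (so a half turn about z gives the same grasp; the last joint's range is limited). The gripper opens to 93 mm and grips with 3 to 60 N. Pads are 15 mm wide; open, the fingers measure 128 mm over their backs; the gripper's body (75 mm by 188 mm) begins 65 mm behind the grasp point.
Start: joints at [-1.173, 0.116, 1.442, -0, 1.584, -0.038], TCP at [0.285, -0.612, 0.219] pointing down, gripper open.
Joint ranges: [-2.83, 2.83], [-0.83, 2.19], [0.07, 2.5], [-1.14, 4.28], [0.01, 3], [-2.97, 2.97]. Speed limits (rad/s): [1.89, 1.89, 2.22, 3.14, 3.14, 3.14].

INTERFACE

Orientations are given as a unit quaternion [x, y, z, w].
In Python, from station import ctrl gives the robot as it stands.
- The arm moves only by the tool arm_command, never from a script. Its arguments are lists of equal length, an entry for each row: "offset": the shift along the tool's x, y, z in cm, a list of three; "delta_rot": the turn, a rotation vector about the tool's x, y, z in degrees, a list of three; "hand": the finger opening in cm, from 0 to 9.3. A call has 1 to 10 rows; each row is the pose to reach, as a shift and turn from the pose commanded when the call began, along the tool's axes at that moment; what a row does not reach only later rows make up. A row lasts 1/12 s, in which the tool goes at most 41.7 mm and 7.16 degrees, less where a joint would pass 70% of its speed; a pose out of reach is approached as far as the arm can. A call with a gripper value outside its range is refused whole. The fingers move at their own pace and stop on an object; "grip_force" is the grip in N (left out, the last holds). Time passes only in rows, so rows that repeat a pose let the fingers close. It gives the time, the measured TCP pose, the force and the opening at its end, in the units of the state.
- ctrl.sense(): the state, without advancing time (a new reading comes with each control period).
- ctrl.get_image(name): name is "scene" or "top" or "wrist"; returns the picture (384x512x3 uint8, red, green, blue); there is no depth.
- ctrl.get_calibration(name): a dict with "fovy" (degrees; the focal length in pixels is half the picture's height over the tangent of half this angle, whatever the lens; pixels are square), "cx", "cy" (the principal point, pixels), "R" (3x3) and "t" (3): a world point X has camera coordinates R X + t; the wrist camera has in their place "mount" (4x4, takes a point from camera to tool coordinates, whose origin is the TCP and whose axes are the tool frame's). Camera axes: x right, y down, z forward; pixel columns grow to the right and rows downward; lengths in m; the calibration is good to about 2 mm. The wrist camera is an equidistant fisheye: a pixel r from the principal point sees the ray r / f radians off the axis. A picture is of the moment at which its call begins: read the wrist's pose just before it. get_calibration takes no time and is no camera call.
- ctrl.sign_off(): hands the job in, once; it reports no verdict.
Trained networks look in the newest picture that a camera, given by its name, has taken for a name from the list of things; names that differ only in an ending like _2 or _b are one class to them, and where a whole thing is asked for, a point or a joint stands for the part that bears it (a point fixed in the world has none). Each returns a list of dicts, best first, with "conf" (0 to 1); they miss things now and then, are a little off and sometimes report something else, mostly with a low value. They report only what shows in the picture. A call takes as long as a camera call. They do not tell look-alikes from the thing itself.
- ctrl.look_for(camera, thing): "bbox" ([left, top, right, bottom] in pixels, round what is visible of it).
The state is a dict: "clock": time; "q": joint angles; "qd": joint speeds; "tau": joint torques, N m; "tool_pos": TCP position; "ee_rot": TCP orientation; "wrist_force": force on the tool from outside, world axes, zero at the start; "torque": the same for the moment, N m; "finger_gap": finger opening in m.
Only numpy, scipy, OpenCV 4.12 (cv2) and the standard library are available. Lean on these libraries where they do the work, as an engineer would, in place of code of your own. Each camera call takes 0.05 s, during which the arm holds its last target.

TASK

First drop the two crumpled yellow paper balls behind the touch display into the grey waste bin, so that the display's stand has a clear place to land. Then flip the stand on the back of the display down past its over-centre point until it snaps fully open, take the display by its top edge, bring it upright and keep hold of it, because without its battery it tips forward if let go: the program finishes while the gripper is holding the display upright, so that I can fit the battery. Leave everything else on the counter where it is.

Things in the scene. Friction and masses are not known exactly. Their poses are not given: they have to be found in the camera images.
- paper_a_mid (a point): Crumpled yellow paper ball, 38 to 40 mm across and 38 mm high, 12 g, stiff and rough, does not roll far; the point is its centre, 19 mm above the counter it lies on. It may be gripped from any side.
- paper_b_mid (a point): The second paper ball, the same.
- waste_bin: Grey open-topped desktop waste bin with a dark liner, 150 x 150 mm outside, 120 mm high, walls 4 mm; does not move. Origin: centre of its underside on the counter; z up.
- display_foot: Aluminium foot of the display, fixed to the counter. Origin: on the counter straight below the hub axis; x points to the screen side (roughly away from the robot), y along the hub axis. Its 8 mm plate spans x = -30 to 170 mm and is 240 mm wide; two hub cheeks 49 mm high stand at y = +-74 mm.
- hub (a point): Middle of the hub axis about which the display tilts, 36 mm above the counter; axes as the foot's.
- display_top (a point): Middle of the display's top edge, half-way through its thickness. The display is a dark slab 270 wide, 200 high, 22 mm thick (grip 22 mm across the top edge), 0.6 to 0.95 kg. Axes: x square out of the screen, y along the edge, z up the slab. From the hub axis: this point 204 mm up the slab and 23 mm towards the screen, back face 12 mm, screen face 34 mm.
- display (a joint): Tilt of the display about its hub, rad: 0 = upright, positive = tipped forward (screen down), stop at 0.28, where it rests at the start. Front-heavy: let go near upright it falls forward to that stop. Raising it takes 2 to 3 N at the top edge. With the stand open, its rubber foot meets the counter at about -0.03 and stops it from going over backward.
- kickstand (a joint): Swing of the stand, rad: 0 = folded up along the back, 2.64 = fully open (stop), pointing down and backward. It carries the tip from the top edge up and out over the back, away from the screen, and down. A toggle spring holds it at either end and turns over near 1.3; up to 0.15 N m (about 1 N at the foot) swings it; past centre it snaps open by itself.
- stand_pivot (a point): The stand's pivot on the back of the display: square to the hub axis 95 mm up the slab and 4 mm backward; the pivot axis is parallel to the hub axis (y).
- stand_foot (a point): Centre of the orange rubber foot at the stand's free end, 127 mm from the pivot: 34 mm long along the stand, 26 wide along y, 12 thick; the bar behind it is 18 wide, 5 thick. Folded, it sticks up 35 mm above the display's top edge, its centre 18 mm above that edge and 16 mm behind the back face. Pinched by its sides along y it turns freely between the fingers.
- carton: Bystander, to be left alone: orange reagent carton, 90 x 110 x 130 mm. Origin: centre of its underside.
- tube_rack: Bystander, to be left alone: white stepped tube rack with capped tubes, 115 x 170 mm, 121 mm high. Origin: centre of its underside.
- dropper: Bystander, to be left alone: yellow dropper bottle, 44 mm diameter, 128 mm high. Origin: centre of its underside.
- phone: Bystander, to be left alone: white cordless phone in its black cradle, 85 x 80 mm, 165 mm high. Origin: centre of its underside.
- pen_cup: Bystander, to be left alone: black pen cup with pens, 76 mm diameter, 155 mm high. Origin: centre of its underside.
- note_pad: Bystander, to be left alone: pink pad of sticky notes, 76 x 76 x 12 mm. Origin: centre of its underside.
- mouse: Bystander, to be left alone: black computer mouse, 100 x 60 x 26 mm. Origin: centre of its underside.
Things that resemble listed ones, but are neither listed nor needed, are in the scene too. What is shaped like the part that bears paper_b_mid but red is not meant.

How it is judged:
On the way, in this order (a step that is already met when the one before it is completed fails the run):
1. both paper balls are in the waste bin (x of paper_a_mid in the frame of waste_bin between -0.075 and 0.075 m and y of paper_a_mid in the frame of waste_bin between -0.075 and 0.075 m and z of paper_a_mid in the frame of waste_bin between 0 and 0.115 m and x of paper_b_mid in the frame of waste_bin between -0.075 and 0.075 m and y of paper_b_mid in the frame of waste_bin between -0.075 and 0.075 m and z of paper_b_mid in the frame of waste_bin between 0 and 0.115 m), for 0.2 s.
2. the stand is flipped over centre and fully open (all of step 1 and value of joint kickstand above 2.45 rad), for 0.2 s.
3. the display is upright and held by the gripper, the stand still open (all of step 2 and value of joint display between -0.09 and 0.09 rad and velocity of joint display between -0.1 and 0.1 rad/s and contact force between the fingers and display_c0 above 2 N), for 0.5 s.
At the end, for the whole second after the job is handed in: Both paper balls rest in the bin below its rim, the stand is open (joint kickstand above 2.45), the display is upright within 0.09 rad (joint display), still (under 0.1 rad/s), and the fingers hold it with at least 2 N (all of step 3 and linear speed of each of paper_a, paper_b below 0.05 m/s); the arm keeps its last pose, push and grip.
It fails at once if one of the other things on the counter is pushed more than 30 mm or knocked over (distance of any of carton, tube_rack, dropper, phone, pen_cup, note_pad, mouse from where it was at the start of the episode above 0.03 m or angle between any of carton, tube_rack, dropper, phone, pen_cup, note_pad, mouse's own z axis and vertical above 0.4 rad).
It also fails if it takes over 72 s, if anything falls off the work surface, if the arm or the gripper's body presses on something with over 40 N, if the wrist force passes 120 N, or if a joint passes its speed limit or range.

## Working session

There is one attempt and no reset: what is moved stays moved. The work goes in short steps, Python scripts to look and compute and a tool call to move; the robot and the scene stay as the last step left them, time stands still between calls to the robot, and variables do not carry over. Pictures are saved under pics/ and viewed, and the job is handed in when it is done.

Besides the shell and the picture viewer there is one more tool, called after "Call:" as a command line: name --argument value ..., lists and objects as JSON in quotes. arm_command: Moves the arm, as the interface text tells. Its arguments: {"type":"object","properties":{"offset":{"type":"array"},"delta_rot":{"type":"array"},"hand":{"type":"array"},"grip_force":{"type":"number"}},"required":["offset","delta_rot","hand"]}

```bash
ls; mkdir -p pics; python3 - <<'E'
from station import ctrl
import cv2
s=ctrl.sense();print(s)
for n in ["scene","top","wrist"]:
    im=ctrl.get_image(n);cv2.imwrite(f"pics/{n}0.png",im[:,:,::-1]);print(n,ctrl.get_calibration(n))
E
```

```text
pics
{'clock': 0.0, 'q': array([-1.17279969e+00,  1.16495688e-01,  1.44225467e+00,  1.62076160e-05,
        1.58400612e+00, -3.78098546e-02]), 'qd': array([-1.44997599e-04, -6.39321131e-04,  1.25805517e-03,  1.06836931e-03,
       -6.55089269e-05,  1.06139822e-03]), 'tau': array([-3.45051783e-03, -7.21275973e+01, -6.22611165e+01,  7.78726721e-02,
        2.38988176e-02, -5.82753592e-05]), 'tool_pos': array([ 0.28485751, -0.61172566,  0.21790522]), 'ee_rot': array([ 8.43250067e-01, -5.37521149e-01, -4.73911423e-04, -3.37778296e-04]), 'wrist_force': array([-0.15623969,  0.17522242,  0.04922464]), 'torque': array([ 0.00339237, -0.01835733, -0.04051829]), 'finger_gap': 0.09310875848471382}
scene {'fovy': 56.678306349209855, 'cx': 255.52996681354685, 'cy': 186.7013650912289, 'R': array([[ 0.92963825,  0.36844269, -0.00476545],
       [ 0.31674931, -0.80568191, -0.50054624],
       [-0.18826204,  0.46381747, -0.86569669]]), 't': array([-0.42430068, -0.07498797,  1.17618722])}
top {'fovy': 56.20836221391053, 'cx': 259.8105350672916, 'cy': 181.73729223431002, 'R': array([[-0.00518528, -0.99993597,  0.01005866],
       [-0.99745026,  0.00445591, -0.07122588],
       [ 0.0711765 , -0.01040234, -0.99740949]]), 't': array([4.02937610e-04, 4.92978546e-01, 1.35462814e+00])}
wrist {'fovy': 65.70646984690485, 'cx': 257.838687993969, 'cy': 189.15258474919773, 'mount': array([[ 9.99999578e-01,  1.27585564e-04,  9.10163245e-04,
         8.10121404e-04],
       [-3.93909920e-04,  9.54245096e-01,  2.99025319e-01,
        -8.43454400e-02],
       [-8.30367499e-04, -2.99025551e-01,  9.54244743e-01,
        -1.64956231e-01],
       [ 0.00000000e+00,  0.00000000e+00,  0.00000000e+00,
         1.00000000e+00]])}
```

View pics/scene0.png

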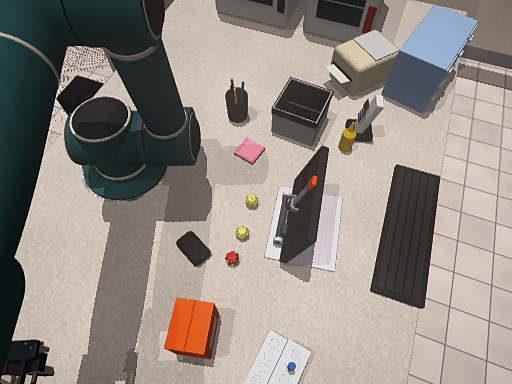

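View pics/top0.png

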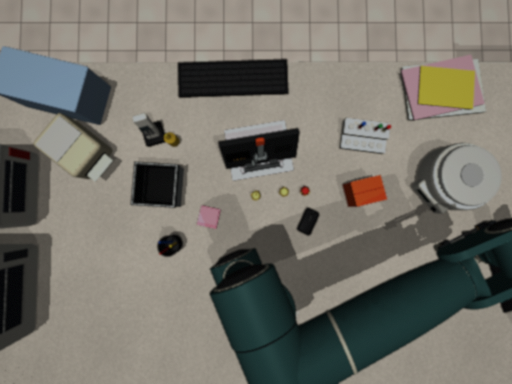

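View pics/wrist0.png

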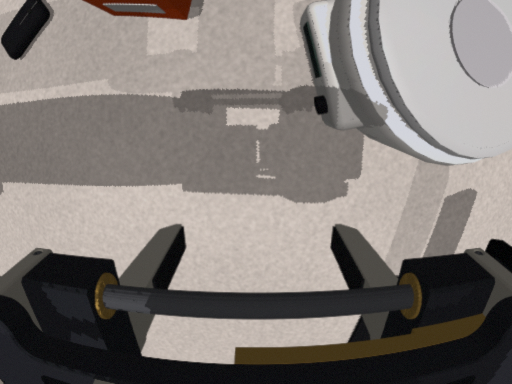

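The scene view shows yellow balls at (252,201) and (242,233), with a red look-alike at (232,258). The bin is at (302,110) and the display at (308,205), its orange stand foot at (313,183). In the top view the yellow balls are at (256,195) and (284,191), the red one at (305,190), the bin at (157,185) and the stand foot at (260,142).

Things that could be mistaken for the balls are the red ball and the yellow dropper (347,138). The bin has none that is open-topped and grey. I'll take the two yellow balls.

```bash
cat > h.py <<'E'
from station import ctrl
import numpy as np,cv2
from scipy.spatial.transform import Rotation as Ro
def cal(n):
    c=ctrl.get_calibration(n);f=192/np.tan(np.radians(c['fovy'])/2);return c,f
def ray(n,u,v,s=None):
    c,f=cal(n)
    x=np.array([u-c['cx'],v-c['cy']])
    if n=='wrist':
        s=s or ctrl.sense();R=Ro.from_quat(s['ee_rot']).as_matrix();r=np.linalg.norm(x);th=r/f
        d=np.r_[x/max(r,1e-9)*np.sin(th),np.cos(th)];M=c['mount']
        return R@M[:3,3]+s['tool_pos'],R@M[:3,:3]@d
    d=np.r_[x/f,1];d/=np.linalg.norm(d)
    return -c['R'].T@c['t'],c['R'].T@d
def atz(n,u,v,z,s=None):
    o,d=ray(n,u,v,s);return o+d*(z-o[2])/d[2]
def tri(*rs):
    A=np.zeros((3,3));b=np.zeros(3)
    for o,d in rs:
        P=np.eye(3)-np.outer(d,d);A+=P;b+=P@o
    p=np.linalg.solve(A,b);return p,[np.linalg.norm((np.eye(3)-np.outer(d,d))@(p-o)) for o,d in rs]
def proj(n,X,s=None):
    c,f=cal(n);X=np.asarray(X,float)
    if n=='wrist':
        s=s or ctrl.sense();R=Ro.from_quat(s['ee_rot']).as_matrix();M=c['mount']
        p=M[:3,:3].T@(R.T@(X-s['tool_pos'])-M[:3,3]);r=np.hypot(p[0],p[1]);th=np.arctan2(r,p[2])
        return np.array([c['cx'],c['cy']])+f*th*p[:2]/r
    p=c['R']@X+c['t'];return np.array([c['cx'],c['cy']])+f*p[:2]/p[2]
def off(target,q=None,s=None):
    """tool-axes offset cm and rotvec deg from the current measured pose"""
    s=s or ctrl.sense();R=Ro.from_quat(s['ee_rot'])
    o=R.inv().apply(np.asarray(target)-s['tool_pos'])*100
    r=(R.inv()*q).as_rotvec(degrees=True) if q is not None else None
    return np.round(o,2),None if r is None else np.round(r,2)
E
python3 - <<'E'
from h import *
for n in ["scene","top"]:
    ctrl.get_image(n)
    for t in ["paper_a_mid","waste_bin","stand_foot","display_top","display_foot"]:
        for d in ctrl.look_for(n,t)[:4]: print(n,t,np.round(d['bbox'],1),round(d['conf'],2))
im=ctrl.get_image('scene')
cv2.imwrite('pics/c1.png',cv2.resize(im[130:290,200:360,::-1],(640,640),interpolation=cv2.INTER_CUBIC))
im=ctrl.get_image('top')
cv2.imwrite('pics/c2.png',cv2.resize(im[110:220,120:320,::-1],(800,440),interpolation=cv2.INTER_CUBIC))
E
```

```text
scene paper_a_mid [235.7 223.4 248.6 239. ] 0.59
scene waste_bin [271.4  74.2 333.9 148.1] 0.71
scene stand_foot [291.8 178.7 317.8 207. ] 0.57
scene display_top [276.7 147.3 329.1 260.6] 0.69
scene display_foot [264.  142.8 342.3 272. ] 0.69
top paper_a_mid [259.3 140.3 265.4 160.8] 0.57
top stand_foot [254.1 138.7 266.3 161.4] 0.59
top display_top [218.1 127.8 297.2 174.9] 0.87
top display_foot [217.6 122.5 298.9 182.5] 0.59
```

View pics/c1.png

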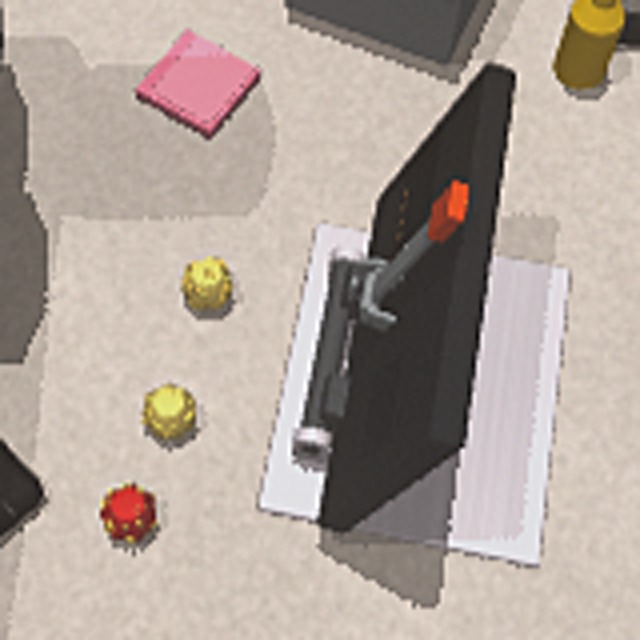

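View pics/c2.png

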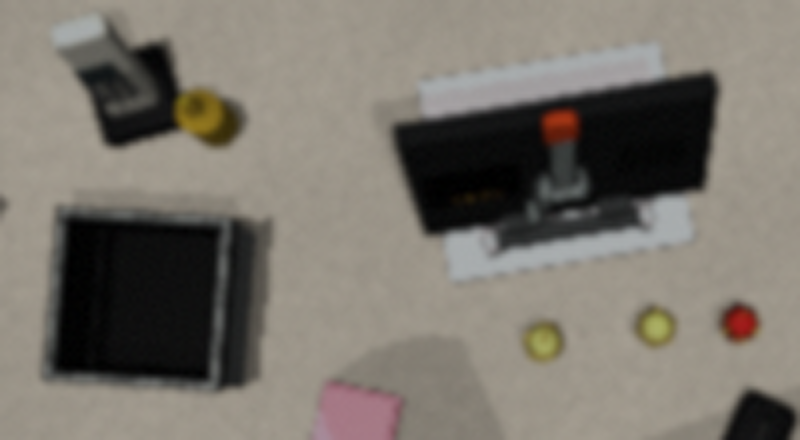

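```bash
python3 - <<'E'
from h import *
np.set_printoptions(precision=4,suppress=True)
for nm,a,b in [('A',(252,201),(256,195.2)),('B',(242.5,233),(284,191.5)),('foot',(313.5,181),(260.3,141.8))]:
    print(nm,tri(ray('scene',*a),ray('top',*b)),atz('scene',*a,.019),atz('top',*b,.019))
P=[atz('scene',u,v,.008) for u,v in [(280,185.5),(342.5,196),(335,271),(265.5,257)]]
print('plate',np.array(P)[:,:2])
Q=[atz('top',u,v,.008) for u,v in [(225,130),(284.5,121),(293,170),(233,180)]]
print('plate top',np.array(Q)[:,:2])
for c in [(60,205),(235,213),(218,388),(43,380)]: print('bin',atz('top',c[0]/4+120,c[1]/4+110,.12)[:2])
E
```

```text
A (array([0.4409, 0.0125, 0.0226]), [np.float64(0.0007231288203540247), np.float64(0.0007231288203540463)]) [0.4395 0.0139 0.019 ] [0.4416 0.0128 0.019 ]
B (array([ 0.4543, -0.0941,  0.0222]), [np.float64(0.0008782681342679188), np.float64(0.0008782681342679151)]) [ 0.4529 -0.0933  0.019 ] [ 0.4552 -0.0939  0.019 ]
foot (array([ 0.6034, -0.0012,  0.2607]), [np.float64(0.0011926336839156268), np.float64(0.0011926336839156542)]) [0.5927 0.1504 0.019 ] [ 0.6467 -0.0046  0.019 ]
plate [[ 0.4988  0.1027]
 [ 0.6916  0.1381]
 [ 0.7325 -0.0996]
 [ 0.5393 -0.1326]]
plate top [[ 0.6955  0.1319]
 [ 0.7303 -0.0994]
 [ 0.5385 -0.1303]
 [ 0.5008  0.1009]]
bin [0.5602 0.4397]
bin [0.5525 0.2854]
bin [0.3982 0.2986]
bin [0.406  0.4515]
```

```bash
cat >> h.py <<'E'
YAW=np.radians(9.5); HUB=np.array([.547,-.010,.036])
FX=np.array([np.cos(YAW),np.sin(YAW),0]);FY=np.array([-np.sin(YAW),np.cos(YAW),0])
def down(az,pitch=0):
    """tool z down, tool x at azimuth az (deg); pitch: body leans toward +x_tool"""
    a=np.radians(az);x=np.array([np.cos(a),np.sin(a),0]);y=np.array([np.sin(a),-np.cos(a),0]);z=np.array([0,0,-1.])
    R=Ro.from_matrix(np.c_[x,y,z]);return R*Ro.from_rotvec([0,pitch,0])
def fw(f,l,z): return np.r_[HUB[:2],0]+f*FX+l*FY+np.array([0,0,z])
E
python3 - <<'E'
from h import *
print(off([.4545,-.0935,.12],down(9.5)))
print(off([.4545,-.0935,.005],down(9.5)))
E
```

```text
(array([-39.84, -37.26,   9.87]), array([ -0.  ,  -0.  , -74.53]))
(array([-39.84, -37.26,  21.37]), array([ -0.  ,  -0.  , -74.53]))
```

Call:
arm_command --offset '[[-39.8,-37.3,6],[-39.8,-37.3,6],[-39.8,-37.3,6],[-39.8,-37.3,6],[-39.8,-37.3,6],[-39.8,-37.3,6],[-39.8,-37.3,6],[-39.8,-37.3,6],[-39.8,-37.3,6],[-39.8,-37.3,6]]' --delta_rot '[[0,0,-74.5],[0,0,-74.5],[0,0,-74.5],[0,0,-74.5],[0,0,-74.5],[0,0,-74.5],[0,0,-74.5],[0,0,-74.5],[0,0,-74.5],[0,0,-74.5]]' --hand '[6,6,6,6,6,6,6,6,6,6]' --grip_force 15

```text
clock: 1.68
tool_pos: [0.4142, -0.2166, 0.1732]
ee_rot: [0.998, 0.06, 0.0, 0.0]
wrist_force: [-0.2, 0.2, -0.2]
finger_gap: 0.06
```

```bash
python3 - <<'E'
from h import *
print(off([.4545,-.0935,.12],down(9.5)))
E
```

```text
(array([  5.48, -11.73,   5.31]), array([ 0.03, -0.04, -2.58]))
```

Call:
arm_command --offset '[[5.5,-11.7,5.3],[5.5,-11.7,5.3],[5.5,-11.7,5.3],[5.5,-11.7,5.3],[5.5,-11.7,5.3],[5.5,-11.7,5.3],[5.5,-11.7,5.3]]' --delta_rot '[[0,0,-2.6],[0,0,-2.6],[0,0,-2.6],[0,0,-2.6],[0,0,-2.6],[0,0,-2.6],[0,0,-2.6]]' --hand '[6,6,6,6,6,6,6]'

```text
clock: 2.27
tool_pos: [0.4554, -0.0965, 0.1207]
ee_rot: [0.997, 0.08, 0.0, 0.0]
wrist_force: [-0.3, 0.1, -0.2]
finger_gap: 0.0601
```

```bash
python3 - <<'E'
from h import *
s=ctrl.sense();im=ctrl.get_image('wrist');cv2.imwrite('pics/w1.png',im[:,:,::-1])
print(s['tool_pos'],proj('wrist',[.4545,-.0935,.019],s),proj('wrist',[.4405,.013,.019],s))
print(off([.4545,-.0935,.005],down(9.5),s))
E
```

```text
[ 0.45538149 -0.09649268  0.12067723] [256.40416677 185.28229498] [259.98154561  68.19320209]
(array([-0.05, -0.32, 11.57]), array([ 0.03, -0.03, -0.32]))
```

View pics/w1.png

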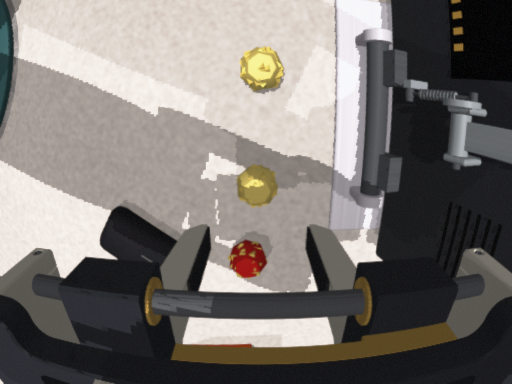

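The wrist view shows the yellow balls at (257,185) and (262,68), matching the projections to within 2 px. The red one is at (248,259), clear of the fingers. I'll descend onto B.

Call:
arm_command --offset '[[0,-0.2,4],[0,-0.3,8],[0,-0.3,11.5],[0,-0.3,11.5],[0,-0.3,11.5],[0,-0.3,11.5],[0,-0.3,11.5],[0,-0.3,11.5],[0,-0.3,11.5],[0,-0.3,11.5]]' --delta_rot '[[0,0,0],[0,0,0],[0,0,0],[0,0,0],[0,0,0],[0,0,0],[0,0,0],[0,0,0],[0,0,0],[0,0,0]]' --hand '[6,6,6,6,6,1.5,1.5,1.5,1.5,1.5]' --grip_force 15

```text
clock: 3.15
tool_pos: [0.455, -0.0932, 0.0056]
ee_rot: [0.997, 0.08, 0.0, 0.0]
wrist_force: [-1.2, -1.4, 3.5]
finger_gap: 0.0388
```

```bash
python3 - <<'E'
from h import *
print(off([.479,.369,.22],down(9.5)),off([.479,.369,.14],down(9.5)))
E
```

```text
(array([  9.75, -45.23, -21.46]), array([ 0.03, -0.03, -0.32])) (array([  9.75, -45.24, -13.46]), array([ 0.03, -0.03, -0.32]))
```

Call:
arm_command --offset '[[0,0,-4],[0,0,-8],[0,0,-12],[0,-2,-16],[1,-5,-20],[3,-9,-21.5],[4,-13,-21.5],[5,-17,-21.5],[5.5,-21,-21.5],[6,-25,-21.5]]' --delta_rot '[[0,0,0],[0,0,0],[0,0,0],[0,0,0],[0,0,0],[0,0,0],[0,0,0],[0,0,0],[0,0,0],[0,0,0]]' --hand '[1.5,1.5,1.5,1.5,1.5,1.5,1.5,1.5,1.5,1.5]'

```text
clock: 3.98
tool_pos: [0.4742, 0.1546, 0.2205]
ee_rot: [0.997, 0.08, 0.0, -0.0]
wrist_force: [0.9, -0.7, -0.4]
finger_gap: 0.0389
```

```bash
python3 - <<'E'
from h import *
print(ctrl.sense()['finger_gap'],off([.479,.369,.22],down(9.5)),off([.479,.369,.14],down(9.5)))
E
```

```text
0.038865636086420075 (array([  3.9 , -21.09,   0.05]), array([-0.  , -0.04, -0.31])) (array([  3.89, -21.09,   8.05]), array([-0.  , -0.04, -0.31]))
```

Call:
arm_command --offset '[[1,-4,0],[2,-8,0],[3,-12,0],[3.9,-16,0],[3.9,-20,2],[3.9,-21.5,5],[3.9,-21.5,9],[3.9,-21.5,10],[3.9,-21.5,10],[3.9,-21.5,10]]' --delta_rot '[[0,0,0],[0,0,0],[0,0,0],[0,0,0],[0,0,0],[0,0,0],[0,0,0],[0,0,0],[0,0,0],[0,0,0]]' --hand '[1.5,1.5,1.5,1.5,1.5,1.5,1.5,1.5,6,6]'

```text
clock: 4.82
tool_pos: [0.479, 0.3707, 0.1214]
ee_rot: [0.997, 0.08, 0.0, -0.0]
wrist_force: [0.4, -0.4, 1.2]
finger_gap: 0.0477
```

```bash
python3 - <<'E'
from h import *
print(off([.441,.013,.22],down(9.5)))
E
```

```text
(array([-9.44, 34.71, -9.87]), array([-0.01, -0.02, -0.34]))
```

Call:
arm_command --offset '[[0,0,0],[0,0,-3.5],[0,0,-7],[-1,3,-9.5],[-2.5,7,-9.9],[-3.5,11,-9.9],[-4.5,15,-9.9],[-6,19,-9.9],[-7.5,23,-9.9],[-8,27,-9.9]]' --delta_rot '[[0,0,0],[0,0,0],[0,0,0],[0,0,0],[0,0,0],[0,0,0],[0,0,0],[0,0,0],[0,0,0],[0,0,0]]' --hand '[6,6,6,6,6,6,6,6,6,6]'

```text
clock: 5.65
tool_pos: [0.4417, 0.0909, 0.222]
ee_rot: [0.997, 0.08, 0.002, -0.0]
wrist_force: [0.6, -0.6, 1.3]
finger_gap: 0.0597
```

```bash
python3 - <<'E'
from h import *
s=ctrl.sense();im=ctrl.get_image('wrist');cv2.imwrite('pics/w2.png',im[:,:,::-1])
print(off([.441,.0125,.12],down(9.5)),off([.441,.0125,.005],down(9.5)),proj('wrist',[.441,.0125,.019],s))
E
```

```text
(array([-1.32,  7.11, 10.23]), array([ 0.14, -0.26, -0.54])) (array([-1.38,  7.08, 21.73]), array([ 0.14, -0.26, -0.54])) [246.69778994 220.8591627 ]
```

View pics/w2.png

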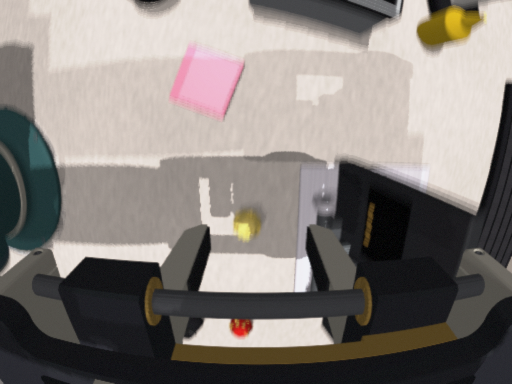

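Ball A shows at (247,225), predicted (247,221) while the arm was still moving. B's spot is empty.

Call:
arm_command --offset '[[-0.7,4,1],[-1.3,7.1,3],[-1.3,7.1,7],[-1.3,7.1,11],[-1.3,7.1,15],[-1.3,7.1,19],[-1.3,7.1,21.7],[-1.3,7.1,21.7],[-1.3,7.1,21.7],[-1.3,7.1,21.7]]' --delta_rot '[[0,0,0],[0,0,0],[0,0,0],[0,0,0],[0,0,0],[0,0,0],[0,0,0],[0,0,0],[0,0,0],[0,0,0]]' --hand '[6,6,6,6,6,6,6,6,6,1.5]'

```text
clock: 6.53
tool_pos: [0.4424, 0.0202, 0.004]
ee_rot: [0.997, 0.08, 0.001, 0.0]
wrist_force: [-0.0, 0.6, 0.2]
finger_gap: 0.0566
```

Call:
arm_command --offset '[[0,0,0],[0,0,0],[0,0,0],[0,0,0],[0,0,0]]' --delta_rot '[[0,0,0],[0,0,0],[0,0,0],[0,0,0],[0,0,0]]' --hand '[1.5,1.5,1.5,1.5,1.5]'

```text
clock: 6.95
tool_pos: [0.4417, 0.0205, 0.0028]
ee_rot: [0.997, 0.08, 0.001, 0.0]
wrist_force: [-1.2, -1.4, 6.2]
finger_gap: 0.0386
```

```bash
python3 - <<'E'
from h import *
print(off([.479,.369,.22],down(9.5)))
E
```

```text
(array([  9.27, -33.8 , -21.72]), array([ 0.02, -0.06, -0.31]))
```

Call:
arm_command --offset '[[0,0,-4],[0,0,-8],[0,0,-12],[0,-2,-16],[1,-5,-20],[3,-9,-21.7],[4,-13,-21.7],[5,-17,-21.7],[5.5,-20,-21.7],[6,-20,-21.7]]' --delta_rot '[[0,0,0],[0,0,0],[0,0,0],[0,0,0],[0,0,0],[0,0,0],[0,0,0],[0,0,0],[0,0,0],[0,0,0]]' --hand '[1.5,1.5,1.5,1.5,1.5,1.5,1.5,1.5,1.5,1.5]'

```text
clock: 7.78
tool_pos: [0.4677, 0.2328, 0.219]
ee_rot: [0.997, 0.082, -0.0, -0.001]
wrist_force: [-0.1, -0.2, -0.3]
finger_gap: 0.0381
```

```bash
python3 - <<'E'
from h import *
print(ctrl.sense()['finger_gap'],off([.479,.369,.12],down(9.5)))
E
```

```text
0.03806338572663333 (array([  3.35, -13.24,   9.92]), array([-0.08,  0.02, -0.08]))
```

Call:
arm_command --offset '[[1,-4,0],[2,-8,0],[3,-12,0],[3.3,-12.5,3],[3.3,-12.5,7],[3.3,-12.5,9.5],[3.3,-12.5,9.5],[3.3,-12.5,9.5],[3.3,-12.5,9.5],[3.3,-12.5,9.5]]' --delta_rot '[[0,0,0],[0,0,0],[0,0,0],[0,0,0],[0,0,0],[0,0,0],[0,0,0],[0,0,0],[0,0,0],[0,0,0]]' --hand '[1.5,1.5,1.5,1.5,1.5,1.5,1.5,6,6,6]'

```text
clock: 8.62
tool_pos: [0.4821, 0.3566, 0.1268]
ee_rot: [0.997, 0.08, 0.001, -0.001]
wrist_force: [-0.5, -0.5, 0.6]
finger_gap: 0.0539
```

Call:
arm_command --offset '[[0,0,-4],[0,0,-8],[0,0,-12],[0,0,-16],[0,0,-20],[0,0,-20],[0,0,-20],[0,0,-20]]' --delta_rot '[[0,0,7],[0,0,14],[0,0,21],[0,0,28],[0,0,35],[0,0,35],[0,0,35],[0,0,35]]' --hand '[6,6,6,6,6,6,6,6]'

```text
clock: 9.28
tool_pos: [0.4812, 0.3561, 0.325]
ee_rot: [0.975, -0.223, 0.001, -0.001]
wrist_force: [-0.3, -0.8, -0.7]
finger_gap: 0.0601
```

```bash
python3 - <<'E'
from h import *
for n in ['scene','wrist','top']:
    im=ctrl.get_image(n)
    if n=='scene':im=cv2.resize(im[60:280,200:420],(600,600))
    if n=='top':im=cv2.resize(im[100:230,110:310],(800,520),interpolation=cv2.INTER_CUBIC)
    cv2.imwrite(f'pics/{n}3.png',im[:,:,::-1])
E
```

```text
(no output)
```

View pics/scene3.png

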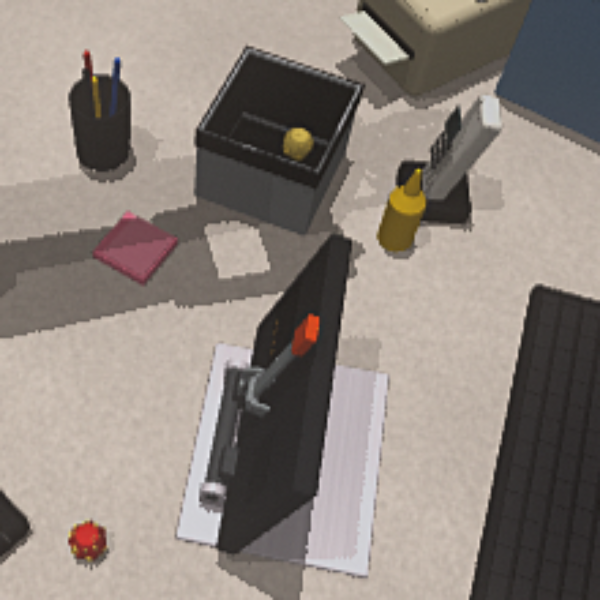

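View pics/wrist3.png

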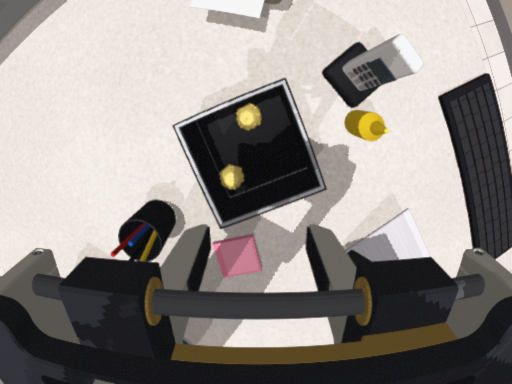

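View pics/top3.png

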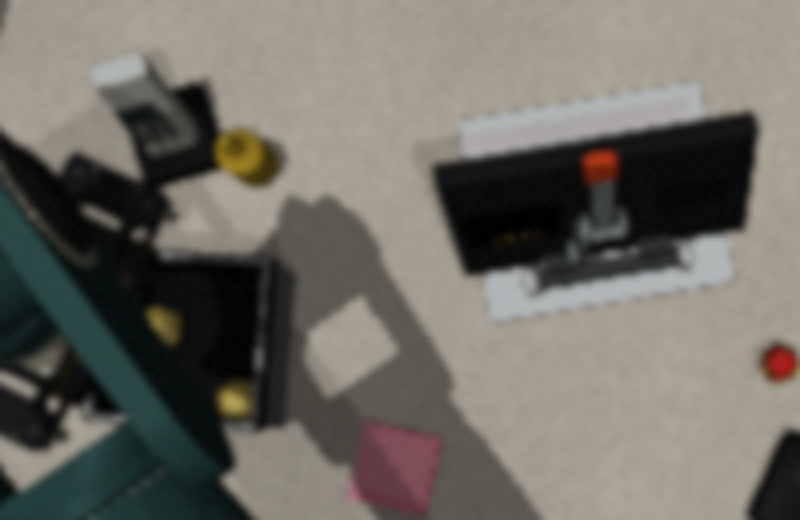

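Both yellow balls are in the bin, at (249,116) and (232,176) in the wrist view. Next is the stand foot.

```bash
python3 - <<'E'
from h import *
print(fw(.057,0,.32),off(fw(.057,0,.32),down(-80.5)))
E
```

```text
[ 6.03218279e-01 -5.92286466e-04  3.20000000e-01] (array([26.52, 26.8 ,  0.32]), array([ 0.09,  0.  , 54.72]))
```

Call:
arm_command --offset '[[3,3,0],[6,6,0],[9,9,0],[12,12,0],[15,15,0],[18,18,0],[21,21,0],[24,24,0],[26.5,26.8,0.3],[26.5,26.8,0.3]]' --delta_rot '[[0,0,7],[0,0,14],[0,0,21],[0,0,28],[0,0,35],[0,0,42],[0,0,49],[0,0,54.7],[0,0,54.7],[0,0,54.7]]' --hand '[6,6,6,6,6,6,6,6,6,6]'

```text
clock: 10.27
tool_pos: [0.6038, -0.006, 0.319]
ee_rot: [0.762, -0.648, -0.001, 0.001]
wrist_force: [-0.2, 0.8, -1.3]
finger_gap: 0.0602
```

Call:
arm_command --offset '[[0,0,0],[0,0,0],[0,0,0]]' --delta_rot '[[0,0,0],[0,0,0],[0,0,0]]' --hand '[5,5,5]'

```text
clock: 10.52
tool_pos: [0.6027, 0.0007, 0.3209]
ee_rot: [0.764, -0.646, -0.0, 0.0]
wrist_force: [-0.6, 0.7, 0.7]
finger_gap: 0.0504
```

```bash
python3 - <<'E'
from h import *
s=ctrl.sense()
for n in ['scene','wrist']:
    im=ctrl.get_image(n)
    print(proj(n,fw(.057,0,.2505),s),proj(n,fw(.057,0,.268),s))
    if n=='scene':im=cv2.resize(im[60:280,200:420],(600,600))
    cv2.imwrite(f'pics/{n}4.png',im[:,:,::-1])
print(off(fw(.057,0,.24),down(-80.5)),s['q'])
E
```

```text
[312.39869702 182.98401727] [313.40051833 179.16063568]
[258.46371869 201.13831681] [258.52087264 208.65205931]
(array([ 0.16, -0.01,  8.12]), array([-0.02,  0.01,  0.1 ])) [-4.13012742e-02 -4.94964686e-02  1.44737365e+00  2.48476973e-04
  1.74408234e+00  1.36255516e+00]
```

View pics/scene4.png

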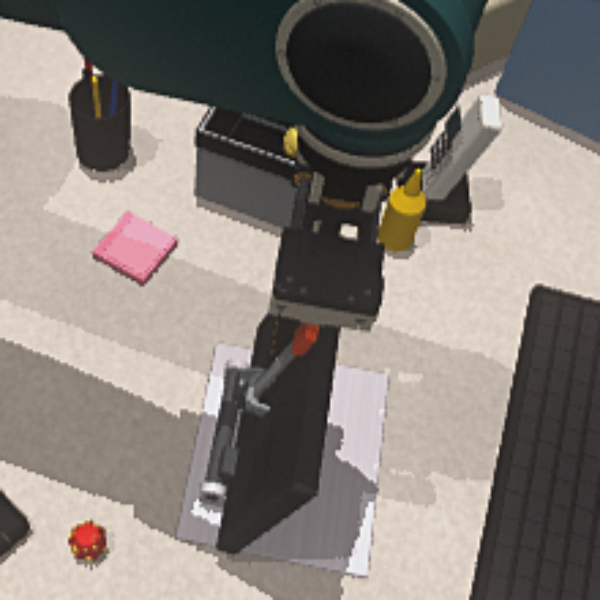

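View pics/wrist4.png

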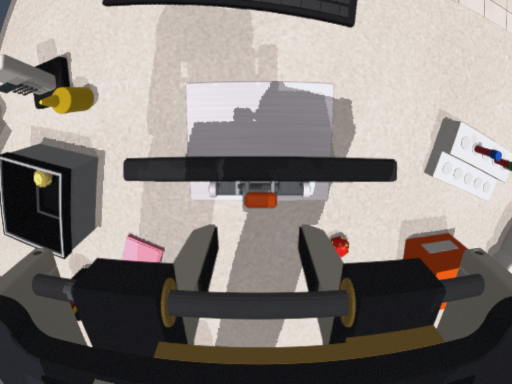

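The wrist view shows the foot at (261,200) against a prediction of about (258.5,203), centred between the fingers. I'll descend and pinch it.

Call:
arm_command --offset '[[0.1,0,3],[0.1,0,6],[0.1,0,8],[0.1,0,8],[0.1,0,8],[0.1,0,8],[0.1,0,8],[0.1,0,8],[0.1,0,8]]' --delta_rot '[[0,0,0],[0,0,0],[0,0,0],[0,0,0],[0,0,0],[0,0,0],[0,0,0],[0,0,0],[0,0,0]]' --hand '[5,5,5,5,1,1,1,1,1]' --grip_force 10

```text
clock: 11.37
tool_pos: [0.6036, -0.0011, 0.2426]
ee_rot: [0.763, -0.646, 0.001, -0.001]
wrist_force: [-0.2, 2.3, 5.5]
finger_gap: 0.0256
```

```bash
python3 - <<'E'
from h import *
s=ctrl.sense();print(s['tool_pos'],s['finger_gap'])
f0=(s['tool_pos'][:2]-HUB[:2])@FX[:2]
th0=.28
pv=np.array([.0224,.1284])
tip0=pv+.127*np.array([np.sin(.28),np.cos(.28)])
base=np.array([f0,s['tool_pos'][2]])
R=Ro.from_quat(s['ee_rot'])
print(R.as_matrix().round(3))
for th in np.arange(0.2,2.2,.2):
    a=.28-th;d=.127*np.array([np.sin(a)-np.sin(.28),np.cos(a)-np.cos(.28)])
    print(round(th,2),np.round(R.inv().apply(d[0]*FX+np.array([0,0,d[1]]))*100,2))
E
```

```text
[ 0.60362679 -0.00114629  0.24257273] 0.02559914043502318
[[ 0.165 -0.986  0.002]
 [-0.986 -0.165  0.   ]
 [-0.    -0.002 -1.   ]]
0.2 [ 0.    2.49 -0.46]
0.4 [ 0.    5.03 -0.41]
0.6 [0.   7.51 0.13]
0.8 [0.   9.82 1.16]
1.0 [ 0.   11.89  2.63]
1.2 [ 0.   13.62  4.48]
1.4 [ 0.   14.96  6.64]
1.6 [ 0.   15.83  9.02]
1.8 [ 0.   16.22 11.53]
2.0 [ 0.   16.1  14.06]
```

Call:
arm_command --offset '[[0,1.2,-0.3],[0,2.5,-0.5],[0,3.8,-0.5],[0,5,-0.4],[0,6.3,-0.2],[0,7.5,0.1],[0,8.7,0.6],[0,9.8,1.2],[0,9.8,1.2]]' --delta_rot '[[0,0,0],[0,0,0],[0,0,0],[0,0,0],[0,0,0],[0,0,0],[0,0,0],[0,0,0],[0,0,0]]' --hand '[1,1,1,1,1,1,1,1,1]'

```text
clock: 12.12
tool_pos: [0.5052, -0.0175, 0.2298]
ee_rot: [0.763, -0.646, 0.0, -0.0]
wrist_force: [-2.3, 3.7, 4.0]
finger_gap: 0.0256
```

```bash
python3 - <<'E'
from h import *
s=ctrl.sense()
for n in ['scene','wrist']:
    im=ctrl.get_image(n)
    if n=='scene':im=cv2.resize(im[60:280,200:420],(600,600))
    cv2.imwrite(f'pics/{n}5.png',im[:,:,::-1])
E
```

```text
(no output)
```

View pics/scene5.png

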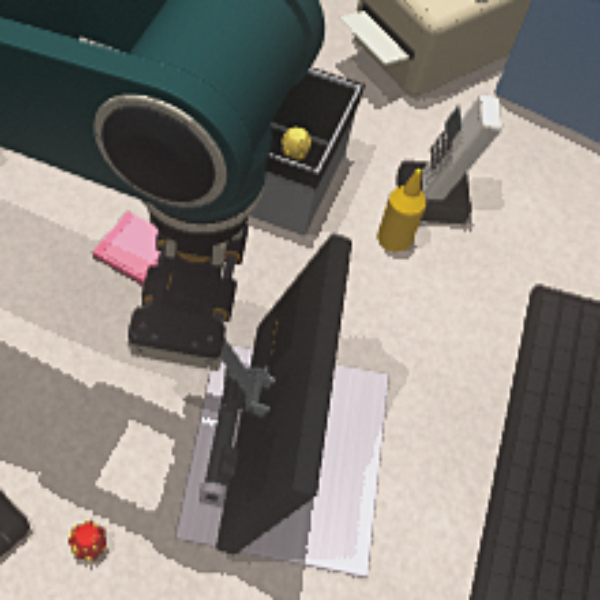

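View pics/wrist5.png

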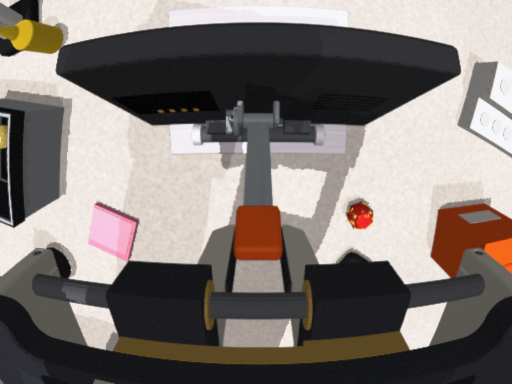

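The stand swings with the gripper, foot held at (258,232) in the wrist view. I'll carry it past centre.

Call:
arm_command --offset '[[0,1.1,0.7],[0,2.1,1.5],[0,3,2.4],[0,3.8,3.3],[0,4.6,4.4],[0,5.1,5.5],[0,5.7,6.7],[0,6,7.9],[0,6.3,9.2],[0,6.3,9.2]]' --delta_rot '[[0,0,0],[0,0,0],[0,0,0],[0,0,0],[0,0,0],[0,0,0],[0,0,0],[0,0,0],[0,0,0],[0,0,0]]' --hand '[1,1,1,1,1,1,1,1,1,1]'

```text
clock: 13.05
tool_pos: [0.4433, -0.0278, 0.1351]
ee_rot: [0.763, -0.646, -0.001, 0.001]
wrist_force: [-3.8, 1.0, -0.4]
finger_gap: 0.0259
```

Call:
arm_command --offset '[[0,0.1,1.2],[0,0,2.5],[0,0,2.5],[0,0,2.5],[0,0,2.5],[0,0,2.5],[0,0,2.5],[0,0,2.5]]' --delta_rot '[[0,0,0],[0,0,0],[0,0,0],[0,0,0],[0,0,0],[0,0,0],[0,0,0],[0,0,0]]' --hand '[1,1,6,6,6,6,6,6]'

```text
clock: 13.72
tool_pos: [0.4447, -0.028, 0.1126]
ee_rot: [0.763, -0.646, 0.0, -0.0]
wrist_force: [0.6, 0.2, -0.4]
finger_gap: 0.0589
```

Call:
arm_command --offset '[[0,0,-3],[0,1,-7],[0,1,-11],[0,1,-15],[0,1,-19],[0,1,-22],[0,1,-22],[0,1,-22]]' --delta_rot '[[0,0,0],[0,0,0],[0,0,0],[0,0,0],[0,0,0],[0,0,0],[0,0,0],[0,0,0]]' --hand '[6,6,6,6,6,6,6,6]'

```text
clock: 14.38
tool_pos: [0.4349, -0.0296, 0.3338]
ee_rot: [0.763, -0.646, 0.001, -0.001]
wrist_force: [-0.4, -0.4, -0.5]
finger_gap: 0.0602
```

```bash
python3 - <<'E'
from h import *
s=ctrl.sense()
for n in ['scene','wrist']:
    im=ctrl.get_image(n)
    print(proj(n,fw(-.067,0,.038),s))
    if n=='scene':im=cv2.resize(im[60:280,200:420],(600,600))
    cv2.imwrite(f'pics/{n}6.png',im[:,:,::-1])
E
```

```text
[260.59529469 212.39931799]
[256.43979282 123.7612438 ]
```

View pics/scene6.png

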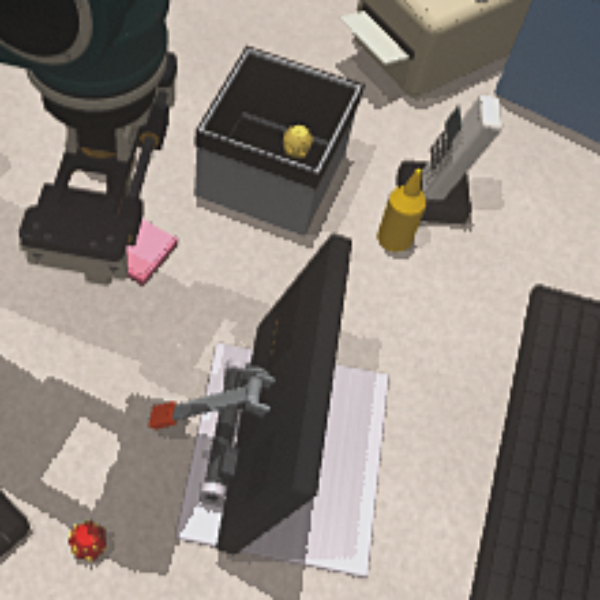

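View pics/wrist6.png

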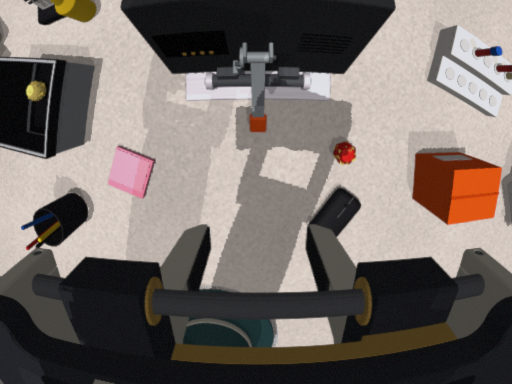

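The stand is fully open: its foot is at scene (259.4,211.4) against a prediction of (260.6,212.4), and wrist (258,123) against (256.4,123.8). Before gripping the top edge I'll check the display model.

```bash
cat >> h.py <<'E'
def disp(t,x,y,z):
    """display coords (x to screen, z up slab, from hub) -> world"""
    return fw(z*np.sin(t)+x*np.cos(t),y,.036+z*np.cos(t)-x*np.sin(t))
E
python3 - <<'E'
from h import *
s=ctrl.sense()
for n in ['scene','top']:
    im=ctrl.get_image(n).copy()
    big=cv2.resize(im,None,fx=4,fy=4,interpolation=cv2.INTER_CUBIC)
    for x in(.012,.034):
        for a,b in [((-.135,.204),(.135,.204)),((-.135,.004),(-.135,.204)),((.135,.004),(.135,.204))]:
            p=[tuple(int(v) for v in (proj(n,disp(.28,x,*q))+.5)*4) for q in(a,b)]
            cv2.line(big,p[0],p[1],(0,255,0) if x<.02 else (255,0,255),1)
    big=big[520:1100,1000:1440] if n=='scene' else big[460:780,820:1260]
    cv2.imwrite(f'pics/{n}7.png',big[:,:,::-1])
print(off(disp(.28,.023,0,.204+.07),down(9.5,-.28)))
E
```

```text
(array([ -0.07, -21.23,   3.73]), array([-12.53, -12.48, -89.37]))
```

View pics/scene7.png

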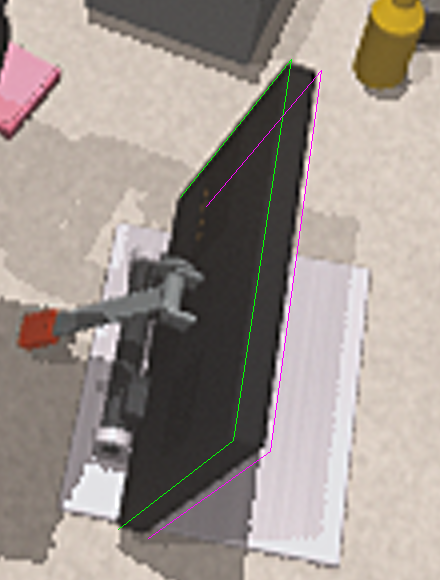

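View pics/top7.png

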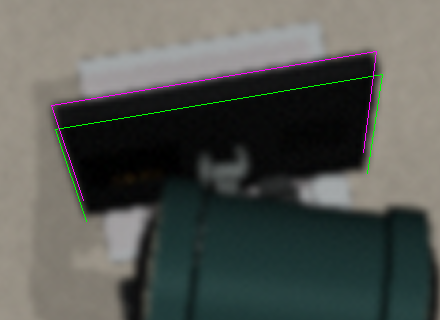

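The model outline fits the display to about 1 px (3 mm). Moving over the top edge.

Call:
arm_command --offset '[[0,-1,-1],[0,-3,-1],[0,-5,-1],[0,-8,-1],[0,-11,-1],[0,-14,-1],[0,-17,-1],[0,-19,-1],[0,-20,-1],[0,-21,-1]]' --delta_rot '[[-0.9,-0.9,-6.5],[-1.8,-1.8,-13],[-2.7,-2.7,-19.5],[-3.6,-3.6,-26],[-4.5,-4.5,-32.5],[-5.5,-5.5,-39],[-6.4,-6.4,-45.5],[-7.3,-7.3,-52],[-8.2,-8.2,-58.5],[-9.1,-9.1,-65]]' --hand '[7,7,7,7,7,7,7,7,7,7]'

```text
clock: 15.42
tool_pos: [0.6425, 0.0052, 0.34]
ee_rot: [0.986, -0.129, -0.108, 0.009]
wrist_force: [-0.4, 0.1, 0.8]
finger_gap: 0.0703
```

```bash
python3 - <<'E'
from h import *
print(off(disp(.28,.021,0,.204+.05),down(9.5,-.28)),ctrl.sense()['qd'].round(2))
E
```

```text
(array([ 0.78, -0.11,  6.55]), array([ -3.4 ,  -3.29, -24.04])) [ 0.09  0.4  -0.44 -0.12  0.26 -1.31]
```

Call:
arm_command --offset '[[0.2,0,1],[0.4,0,2],[0.6,0,3.5],[0.8,0,4],[0.8,0,4],[0.8,0,4],[0.8,0,4]]' --delta_rot '[[-0.9,-0.9,-6],[-1.8,-1.8,-12],[-2.7,-2.7,-18],[-3.4,-3.3,-23],[-3.4,-3.3,-23],[-3.4,-3.3,-23],[-3.4,-3.3,-23]]' --hand '[7,7,7,7,7,7,7]'

```text
clock: 16.0
tool_pos: [0.6407, 0.0034, 0.3016]
ee_rot: [0.988, 0.069, -0.137, 0.013]
wrist_force: [0.4, -0.3, 0.5]
finger_gap: 0.0701
```

```bash
python3 - <<'E'
from h import *
print(off(disp(.28,.021,0,.204+.03),down(9.5,-.28)))
print(off(disp(.28,.021,0,.204-.025),down(9.5,-.28)))
s=ctrl.sense()
for n in ['scene','wrist']:
    im=ctrl.get_image(n)
    if n=='scene':im=cv2.resize(im[60:280,200:420],(600,600))
    cv2.imwrite(f'pics/{n}8.png',im[:,:,::-1])
E
```

```text
(array([ 0.32, -0.23,  4.74]), array([-0.06, -0.21, -1.56]))
(array([ 0.3 , -0.22, 10.24]), array([-0.06, -0.21, -1.56]))
```

View pics/scene8.png

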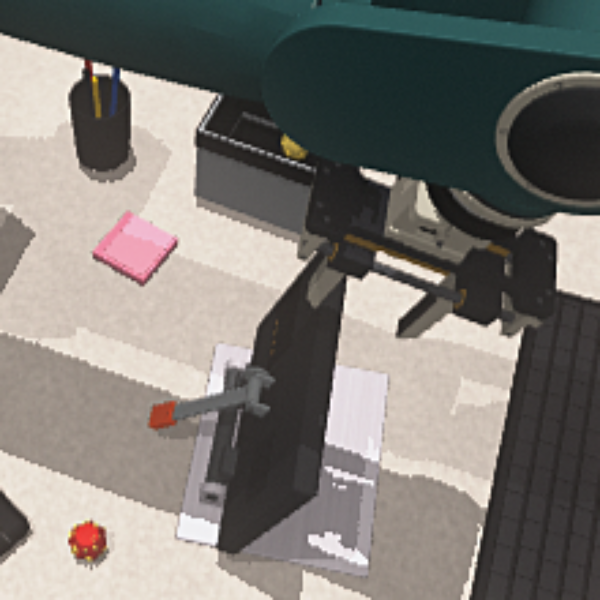

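View pics/wrist8.png

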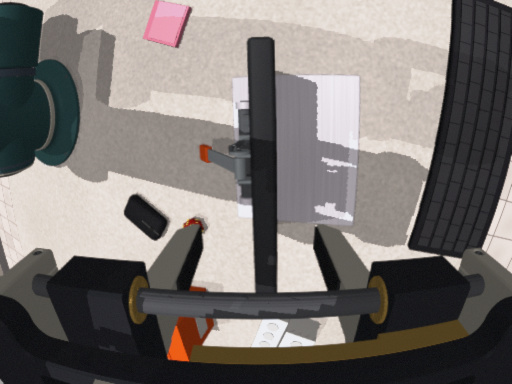

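The wrist view shows the slab's top edge running between the fingers (column ~262), aligned. I'll descend along the slab and grip.

Call:
arm_command --offset '[[0.3,-0.2,2],[0.3,-0.2,5],[0.3,-0.2,8],[0.3,-0.2,10],[0.3,-0.2,10],[0.3,-0.2,10]]' --delta_rot '[[0,-0.2,-1.5],[0,-0.2,-1.5],[0,-0.2,-1.5],[0,-0.2,-1.5],[0,-0.2,-1.5],[0,-0.2,-1.5]]' --hand '[7,7,7,7,7,7]'

```text
clock: 16.6
tool_pos: [0.6162, 0.0012, 0.2049]
ee_rot: [0.987, 0.082, -0.139, 0.011]
wrist_force: [-0.7, -0.2, 0.6]
finger_gap: 0.0702
```

Call:
arm_command --offset '[[0,0,0],[0,0,0],[0,0,0],[0,0,0],[0,0,0],[0,0,0],[0,0,0],[0,0,0]]' --delta_rot '[[0,0,0],[0,0,0],[0,0,0],[0,0,0],[0,0,0],[0,0,0],[0,0,0],[0,0,0]]' --hand '[1,1,1,1,1,1,1,1]' --grip_force 20

```text
clock: 17.27
tool_pos: [0.6166, 0.0014, 0.2043]
ee_rot: [0.987, 0.083, -0.139, 0.011]
wrist_force: [4.6, 1.7, -2.5]
finger_gap: 0.0219
```

```bash
python3 - <<'E'
from h import *
s=ctrl.sense();print(s['wrist_force'],s['finger_gap'],s['tool_pos'])
v=s['tool_pos']-HUB; f=v[:2]@FX[:2];z=v[2]
print('r',np.hypot(f,z),'implied tilt', np.arctan2(f,z)-np.arctan2(.023,.179), v[:2]@FY[:2])
R=Ro.from_quat(s['ee_rot']);print(R.as_matrix().round(3))
ax=R.inv().apply(FY);print('axis in tool',ax.round(3))
for t in np.arange(.04,.33,.04):   # rotate back by t about hub axis (+y tips forward => -t)
    Q=Ro.from_rotvec(-t*FY);d=Q.apply(v)-v
    print(round(t,2),np.round(R.inv().apply(d)*100,2),np.round((R.inv()*Q*R).as_rotvec(degrees=True),2))
E
```

```text
[ 4.64348026  1.72337247 -2.4621794 ] 0.02188681314366363 [0.61658003 0.00135497 0.20434989]
r 0.18251553396722253 implied tilt 0.2687906080052185 -0.0002847765640427257
[[ 0.948  0.167 -0.272]
 [ 0.161 -0.986 -0.045]
 [-0.276 -0.001 -0.961]]
axis in tool [ 0.002 -1.     0.001]
0.04 [-0.73 -0.   -0.07] [-0.    2.29 -0.  ]
0.08 [-1.46 -0.   -0.11] [-0.01  4.58 -0.  ]
0.12 [-2.19 -0.   -0.12] [-0.01  6.88 -0.  ]
0.16 [-2.92 -0.01 -0.11] [-0.02  9.17 -0.01]
0.2 [-3.64 -0.01 -0.06] [-2.000e-02  1.146e+01 -1.000e-02]
0.24 [-4.37 -0.01  0.01] [-3.000e-02  1.375e+01 -1.000e-02]
0.28 [-5.09 -0.01  0.12] [-3.000e-02  1.604e+01 -1.000e-02]
0.32 [-5.81 -0.01  0.25] [-4.000e-02  1.833e+01 -1.000e-02]
```

Call:
arm_command --offset '[[-0.37,0,-0.04],[-0.73,0,-0.07],[-1.1,0,-0.09],[-1.46,0,-0.11],[-1.83,0,-0.12],[-2.19,0,-0.12],[-2.55,0,-0.12],[-2.92,0,-0.11],[-2.92,0,-0.11]]' --delta_rot '[[0,1.15,0],[0,2.3,0],[0,3.45,0],[0,4.6,0],[0,5.75,0],[0,6.9,0],[0,8,0],[0,9.15,0],[0,9.15,0]]' --hand '[1,1,1,1,1,1,1,1,1]'

```text
clock: 18.02
tool_pos: [0.5881, -0.0034, 0.2137]
ee_rot: [0.995, 0.084, -0.059, 0.004]
wrist_force: [2.3, 2.5, -3.4]
finger_gap: 0.0221
```

```bash
python3 - <<'E'
from h import *
s=ctrl.sense();print(s['wrist_force'],s['finger_gap'],s['tool_pos'])
v=s['tool_pos']-HUB; f=v[:2]@FX[:2];z=v[2]
print('r',np.hypot(f,z),'implied tilt', np.arctan2(f,z)-np.arctan2(.023,.179))
R=Ro.from_quat(s['ee_rot']);m=R.as_matrix();print('tool pitch',np.arctan2(-m[:2,2]@FX[:2],-m[2,2]))
for t in (.04,.08,.1,.12,.14):
    Q=Ro.from_rotvec(-t*FY);d=Q.apply(v)-v
    print(round(t,2),np.round(R.inv().apply(d)*100,2),np.round((R.inv()*Q*R).as_rotvec(degrees=True),2))
E
```

```text
[ 2.2897533   2.45545431 -3.42240759] 0.022056466104941597 [ 0.58805118 -0.00338843  0.21370201]
r 0.1825016464262342 implied tilt 0.10205743328287545
tool pitch 0.11891250735307408
0.04 [-0.73 -0.   -0.07] [-0.    2.29 -0.  ]
0.08 [-1.46 -0.   -0.1 ] [-0.01  4.58 -0.01]
0.1 [-1.82 -0.   -0.11] [-0.01  5.73 -0.01]
0.12 [-2.19 -0.   -0.11] [-0.01  6.88 -0.01]
0.14 [-2.55 -0.   -0.1 ] [-0.01  8.02 -0.01]
```

Call:
arm_command --offset '[[-0.37,0,-0.04],[-0.73,0,-0.07],[-1.1,0,-0.09],[-1.46,0,-0.1],[-1.75,0,-0.11],[-2,0,-0.11],[-2,0,-0.11],[-2,0,-0.11],[-2,0,-0.11],[-2,0,-0.11]]' --delta_rot '[[0,1.15,0],[0,2.3,0],[0,3.45,0],[0,4.6,0],[0,5.5,0],[0,6.3,0],[0,6.3,0],[0,6.3,0],[0,6.3,0],[0,6.3,0]]' --hand '[1,1,1,1,1,1,1,1,1,1]'

```text
clock: 18.85
tool_pos: [0.5696, -0.0065, 0.217]
ee_rot: [0.996, 0.084, -0.005, -0.0]
wrist_force: [0.6, 5.3, 1.0]
finger_gap: 0.022
```

Call:
arm_command --offset '[[0,0,0],[0,0,0],[0,0,0],[0,0,0],[0,0,0],[0,0,0],[0,0,0],[0,0,0]]' --delta_rot '[[0,0,0],[0,0,0],[0,0,0],[0,0,0],[0,0,0],[0,0,0],[0,0,0],[0,0,0]]' --hand '[1,1,1,1,1,1,1,1]'

```text
clock: 19.52
tool_pos: [0.5697, -0.0065, 0.217]
ee_rot: [0.996, 0.084, -0.006, -0.0]
wrist_force: [1.1, 4.6, 0.6]
finger_gap: 0.0218
```

```bash
python3 - <<'E'
from h import *
s=ctrl.sense();print(s['wrist_force'],s['finger_gap'],s['tool_pos'])
v=s['tool_pos']-HUB; f=v[:2]@FX[:2];z=v[2]
print('r',np.hypot(f,z),'implied tilt', np.arctan2(f,z)-np.arctan2(.023,.179))
R=Ro.from_quat(s['ee_rot']);m=R.as_matrix();print('tool pitch',np.arctan2(-m[:2,2]@FX[:2],-m[2,2]))
for n in ['scene','wrist']:
    im=ctrl.get_image(n)
    th=np.pi
    p=np.array([-.004,.095]);print(n,proj(n,disp(0,-.004-.127*np.sin(2.64),0,.095+.127*np.cos(2.64)),s))
    if n=='scene':im=cv2.resize(im[60:280,200:420],(600,600))
    cv2.imwrite(f'pics/{n}9.png',im[:,:,::-1])
E
```

```text
[1.0680413  4.59188721 0.58196587] 0.021783055746215974 [ 0.56965704 -0.00648459  0.21698375]
r 0.18243010806926802 implied tilt -0.0017853182065811213
tool pitch 0.010928843669663586
scene [261.18603969 215.2251609 ]
wrist [189.78034111 165.80203815]
```

View pics/scene9.png

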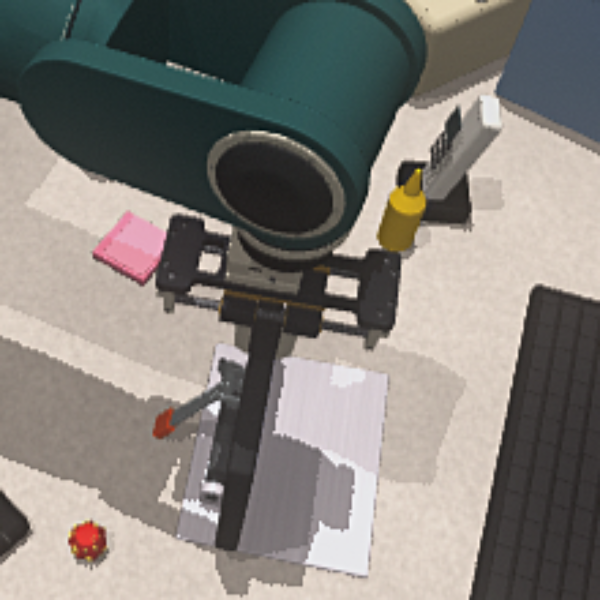

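View pics/wrist9.png

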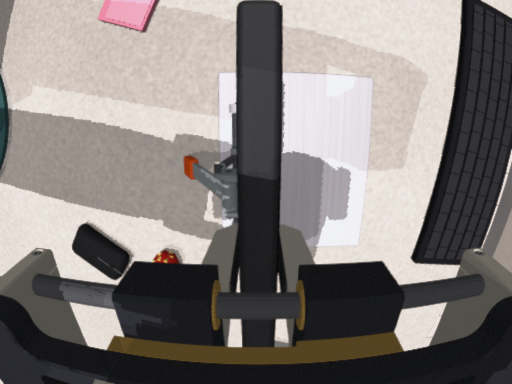

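The display is upright: pose-implied tilt -0.002, tool pitch 0.011. The stand foot is at scene (259.8,215.1) against a prediction of (261.2,215.2) and wrist (190,167) against (190,166), so it is still open. The grip gap is 21.8 mm on the 22 mm slab. I'm handing in.

```bash
python3 - <<'E'
from h import *
print(ctrl.sign_off(), ctrl.sense()['clock'])
E
```

```text
the job is handed in; nothing more can be done
the job is handed in; nothing more can be done
```

The job is handed in at about 20 s of the 72 s allowed. Both yellow paper balls are in the grey bin, the stand is fully open, and the gripper is holding the display upright by its top edge.

What my last checks showed:
- **Balls:** the wrist view showed both in the bin just after the second drop, and one was still visible in later views. The arm hid the bin in the last picture, so I did not see both there at the end.
- **Stand:** the orange foot was within about 1.5 px of where a fully open stand would put it, in both the scene and wrist pictures.
- **Display:** the tilt worked out from the arm pose was about -0.002 rad, and from the tool pitch about +0.011 rad. The fingers read 21.8 mm on the 22 mm slab with the grip set to 20 N. The finger contact force cannot be read directly, so I inferred it from those two numbers.
- **Other things:** the pink pad, dropper, phone, mouse and red ball looked unmoved in the last pictures. I did not measure them, and the carton, tube rack and pen cup were out of view by then.

One thing was off: ball A was gripped about 8 mm from its centre because the arm had not settled before I set the move. It held and dropped into the bin.

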